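# Index and lock the rotary marking fixture

## Robot

A 6-joint arm with a two-finger parallel gripper is mounted at the origin on the work surface. World frame = base frame: x ahead of the robot, y to its left, z up, the work surface at z = 0. Lengths are in m, angles in rad, forces in N, time in s.
With the tool pointing down it reaches from about 0.325 to 0.775 m from the base axis. Payload 5.5 kg.
Tool frame: the origin (TCP) lies midway between the tips of the shut fingers; the grasp point (between the pads) lies 19 mm behind it; z points along the fingers, y is the line along which they close (so a half turn about z gives the same grasp; the last joint's range is limited). The gripper opens to 85 mm and grips with 20 to 120 N. Pads are 22 mm wide; open, the fingers measure 114 mm over their backs; the gripper's body (76 mm by 85 mm) begins 54 mm behind the grasp point. The pads swing forward as they close: fully open they stand 13 mm farther back than shut.
Start: joints at [1.235, 0.091, 1.231, -0, 1.82, -0.057], TCP at [0.165, 0.577, 0.231] pointing down, gripper open.
Joint ranges: [-2.87, 2.87], [-0.86, 2.18], [0.17, 2.46], [-1.51, 4.65], [0.06, 2.69], [-2.65, 2.65]. Speed limits (rad/s): [2.57, 2.57, 3.01, 3.14, 3.14, 3.14].

## Interface

Orientations are given as a unit quaternion [w, x, y, z].
In Python, from bench import arm, viewer, finder gives the robot as it stands.
- The arm moves only by the tool arm_command, never from a script. Its argument "series" is a list of rows, each a list of 7 numbers: the opening, from -1 (shut) to 1 (fully open), then the shift along the tool's x, y, z normalised to -1 to 1, where 1 is 500 mm, then the turn, a rotation vector about the tool's x, y, z normalised to -1 to 1, where 1 is 0.5 rad. A call has 1 to 12 rows; each row is the pose to reach, as a shift and turn from the pose commanded when the call began, along the tool's axes at that moment; what a row does not reach only later rows make up. A row lasts 1/8 s, in which the tool goes at most 62.5 mm and 10.7 degrees, less where a joint would pass 70% of its speed; a pose out of reach is approached as far as the arm can. A call with a number of a shift or a turn outside -1 to 1 is refused whole. A call with a gripper value outside its range is refused whole. The fingers move at their own pace and stop on an object; the grip force is fixed at half the most. Time passes only in rows, so rows that repeat a pose let the fingers close. It gives the time, the measured TCP pose, the force, the opening and the grip force at its end, in the units of the state.
- arm.observe(): the state, without advancing time (a new reading comes with each control period).
- viewer.camera(name): name is "scene" or "top"; returns a dict with "pixels" (400x640x3 uint8, red, green, blue), "z_map" (400x640 float32, m along the optical axis (not along the pixel's ray), 0 where there is no reading), "fovy" (degrees; the focal length in pixels is half the picture's height over the tangent of half this angle, whatever the lens; pixels are square), "cx", "cy" (the principal point, pixels), "R" (3x3) and "t" (3): a world point X has camera coordinates R X + t. Camera axes: x right, y down, z forward; pixel columns grow to the right and rows downward; lengths in m; the calibration is good to about 2 mm. A picture is of the moment at which its call begins.
- arm.sign_off(): hands the job in; it is judged then, once.
Trained networks look in a picture, given as the dict that the camera call returned (one of the last four; its "shot" number tells which), for a name from the list of things; names that differ only in an ending like _2 or _b are one class to them, and where a whole thing is asked for, a point or a joint stands for the part that bears it (a point fixed in the world has none). Each returns a list of dicts, best first, with "p" (0 to 1); they miss things now and then, are a little off and sometimes report something else, mostly with a low value. They report only what shows in the picture. A call takes as long as a camera call. They do not tell look-alikes from the thing itself.
- finder.spot_in(picture, label): "location" ([x, y, z] in m, in world coordinates, good to about 4 mm: the middle of the surface that is visible of it).
- finder.trace(picture, label): "mask" (400x640 bool, what is visible of it).
- finder.tip_of(picture, label): "location" ([x, y, z] in m, in world coordinates, good to about 4 mm: a listed point, or the origin of a listed thing).
The state is a dict: "time": time; "q": joint angles; "qd": joint speeds; "effort": joint torques, N m; "tcp_pos": TCP position; "tcp_rot": TCP orientation; "wrist_force": force on the tool from outside, world axes, zero at the start; "moment": the same for the moment, N m; "grip_width": finger opening in m; "finger_force": force on a finger pad.
Only numpy, scipy, OpenCV 4.12 (cv2) and the standard library are available. Lean on these libraries where they do the work, as an engineer would, in place of code of your own. Each camera call takes 0.05 s, during which the arm holds its last target. There are 200 camera calls.

## Task

Set the rotary fixture to its index position and lock it. Turn the black knob until the turntable's upright ear faces the fixed bracket, so that the hole in the ear lines up with the hole in the bracket; then slide the steel locking pin along its V-shaped rest so that its thin nose goes through both holes, and push it fully home, until its thick part meets the bracket. Leave the pin in place, let go, and do not disturb the other things on the table.

Things in the scene. Friction and masses are not known exactly. Their poses are not given: they have to be found in the camera images.
- fixture: Fixed dark steel base plate 130 x 320 x 12 mm (x, y, z), y -170 to +150; origin on the table surface. The pin slides along its y axis, towards -y. On it: turntable (axis at y = -100), bracket plate (y -32 to -20, 70 wide, top z = 84) and a dark metal V-shaped rest for the pin, y -16 to +140, centred on x = 0, 36 mm wide, its rims 45 mm above the table.
- turntable (a joint): Angle of the turntable about its vertical axis (rad), positive counter-clockwise from above; 0 = index position, where the ear faces the bracket and the two holes line up. Range -1.4 to 1.4. Stiff enough to stay where it is left.
- knob (a point): On the turntable's axis, 60 mm above the table, in the black bar-shaped knob: bar 14 mm thick, 40 mm long, 40 to 72 mm above the table. Its y axis runs along the bar towards the ear (white line on the bar's top at that end) and turns with the turntable, a steel disc of 116 mm diameter with its top 28 mm above the table.
- ear_hole (a point): Centre of the 18 mm hole on the outer face of the turntable's upright ear, 56 mm from the turntable's axis, 50 mm above the table. Ear: dark steel plate 44 mm wide, 12 mm thick, top 76 mm above the table. y axis: outwards from the turntable's axis; along the fixture's +y at the index position.
- bracket_hole (a point): Centre of the 16 mm hole on the bracket's outer face (the face towards the pin), 50 mm above the table, axes as the fixture's. The bracket is 12 mm thick; at the index position there is a 12 mm gap between bracket and ear.
- pin: Loose stepped steel pin, 140 mm, 0.36 kg, lying in the V rest, axis 50 mm above the table. Thick part 24 mm diameter, 90 mm long; thin nose 12 mm diameter, 50 mm long, tapered end. Origin on the axis at the shoulder between them; y axis along the pin: nose end at y = -50, tail face at y = +90 mm. It may roll about its axis. Home when the shoulder touches the bracket's outer face.
- pin_tip (a point): Centre of the end of the pin's thin nose.
- pin_tail (a point): Centre of the flat tail face of the pin's thick part (24 mm across).
- driver_stand: Bystander: round screwdriver stand, 90 mm across, about 190 mm tall; origin under its centre.
- blank_tray: Bystander: open grey tray 170 x 110 x 40 mm with aluminium blanks; origin under its centre.
- cleaner_bottle: Bystander: white bottle, 56 mm across, 130 mm tall; origin under its centre.
- tumbler: Bystander: open steel tumbler, 72 mm across, 90 mm tall; origin under its centre.
Not all that is in view belongs to the job. Of the things like the pin, leave any that is blue; of the rest the larger one is meant.

How it is judged:
By the outcome, as a careful person would: the job done as asked, in the order asked, and still so for the second after the job is handed in, with the robot touching nothing.
It also fails if it takes over 54 s, if anything falls off the work surface, if the arm or the gripper's body presses on something with over 40 N, if the wrist force passes 120 N, or if a joint passes its speed limit or range.

## Working session

There is one attempt and no reset: what is moved stays moved. The work goes in short steps, Python scripts to look and compute and a tool call to move; the robot and the scene stay as the last step left them, time stands still between calls to the robot, and variables do not carry over. Pictures are saved under pics/ and viewed, at most 10 in all, crops included, and the job is handed in when it is done.

Besides the shell and the picture viewer there is one more tool, called after ">>>" as a command line: name --pt "numbers of a row" for each row, then --argument value for the rest. arm_command: Moves the arm, as the interface text tells. Scaled input: -1 to 1 covers 500 mm each way for a shift and 0.5 rad each way for a turn. Its arguments: {"type":"object","properties":{"series":{"type":"array"}},"required":["series"]}

```bash
mkdir -p pics
cat > h.py <<'E'
import numpy as np, cv2
from bench import arm, viewer, finder
def save(p,n): cv2.imwrite('pics/'+n+'.png',p["pixels"][:,:,::-1])
def world(p,u,v,z=None):
    f=200/np.tan(np.radians(p["fovy"])/2); d=p["z_map"][int(v),int(u)] if z is None else z
    return p["R"].T@(np.array([(u-p["cx"])/f*d,(v-p["cy"])/f*d,d])-p["t"])
def pix(p,X):
    f=200/np.tan(np.radians(p["fovy"])/2); c=p["R"]@np.array(X)+p["t"]
    return c[:2]/c[2]*f+[p["cx"],p["cy"]]
def cloud(p):
    f=200/np.tan(np.radians(p["fovy"])/2); v,u=np.mgrid[:400,:640]; d=p["z_map"]
    C=np.stack([(u-p["cx"])/f*d,(v-p["cy"])/f*d,d],-1)-p["t"]
    return C@p["R"]
E
python3 - <<'E'
from h import *
np.set_printoptions(precision=4,suppress=True)
for n in("top","scene"):
    p=viewer.camera(n); save(p,n); print(n,p["fovy"],p["R"].T@-p["t"])
    for l in("fixture","knob","ear_hole","bracket_hole","pin","pin_tip","pin_tail","driver_stand","blank_tray","cleaner_bottle","tumbler"):
        print(l,[(round(r["p"],2),np.round(r["location"],4).tolist(),pix(p,r["location"]).astype(int).tolist()) for r in finder.tip_of(p,l)][:4])
s=arm.observe(); print(s)
E
```

```text
top 55.38426299006339 [ 0.3601 -0.0078  0.9976]
fixture [(0.63, [0.5287, 0.0501, -0.0032], [309, 195]), (0.3, [0.4567, -0.3812, -0.0011], [474, 222])]
knob [(0.72, [0.5443, -0.0465, 0.0581], [346, 184])]
ear_hole [(0.64, [0.4905, -0.0238, 0.0509], [337, 206])]
bracket_hole [(0.79, [0.5346, 0.029, 0.0501], [316, 189]), (0.3, [0.525, 0.0667, 0.0485], [301, 193]), (0.29, [0.4576, -0.3839, -0.0034], [475, 221])]
pin [(0.76, [0.2802, 0.3421, 0.015], [192, 291]), (0.67, [0.5274, 0.1152, 0.0524], [282, 191]), (0.5, [0.3502, 0.1376, 0.0114], [274, 263])]
pin_tip [(0.82, [0.5255, 0.0671, 0.0474], [301, 193]), (0.72, [0.2449, 0.3834, 0.0129], [175, 305]), (0.55, [0.3133, 0.1378, 0.0086], [274, 277])]
pin_tail [(0.67, [0.3377, 0.2731, 0.0083], [221, 267]), (0.59, [0.5098, 0.2096, 0.0507], [245, 198]), (0.58, [0.411, 0.1343, 0.0043], [276, 239])]
driver_stand [(0.63, [0.4575, -0.3852, 0.002], [476, 221])]
blank_tray [(0.85, [0.477, 0.4515, 0.0039], [157, 213])]
cleaner_bottle [(0.91, [0.6864, -0.2985, 0.0004], [438, 137])]
tumbler [(0.88, [0.7058, 0.2786, -0.0038], [227, 131]), (0.3, [0.5096, 0.
[... 792 characters left out ...]
(0.67, [0.4623, -0.3822, 0.001], [214, 165])]
blank_tray [(0.71, [0.4777, 0.4539, 0.0048], [488, 272])]
cleaner_bottle [(0.77, [0.6895, -0.3005, 0.0], [178, 211])]
tumbler [(0.94, [0.7054, 0.275, 0.0028], [370, 304])]
{'time': 1.2, 'q': array([ 1.2353,  0.0911,  1.2307,  0.    ,  1.8198, -0.0567]), 'qd': array([ 0.0011, -0.    ,  0.0001,  0.0008, -0.0009,  0.0004]), 'effort': array([ -0.0014, -45.8462, -41.8104,  -0.0003,   0.0004,  -0.    ]), 'tcp_pos': array([0.1651, 0.5768, 0.2313]), 'tcp_rot': array([-0.    ,  0.139 ,  0.9903, -0.    ]), 'wrist_force': array([ 0.3788, -0.4332,  0.4924]), 'moment': array([ 0.0034,  0.0288, -0.0429]), 'finger_force': 0.0, 'grip_width': 0.08507081593783988}
```

View pics/top.png

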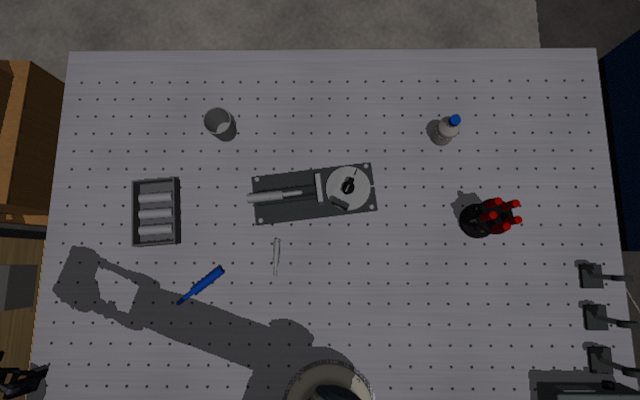

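View pics/scene.png

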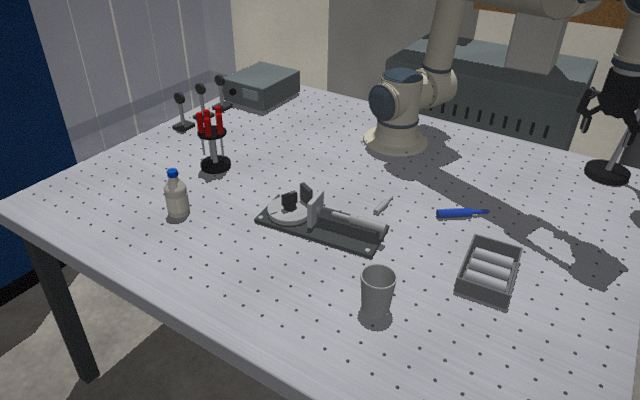

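The top view shows the real pin lying in the V-rest (about 248–300, 195), with a small grey look-alike at (277, 257) and a blue one at (201, 285). The ear sits off to one side of the knob (346, 184). Next I'll refine the fixture yaw, pin axis and knob from the depth.

Run:
```python
from h import *
np.set_printoptions(precision=4,suppress=True)
def rect(P): 
    (c,s,a)=cv2.minAreaRect((P[:,:2]*1000).astype(np.float32)); return np.round(c,1),np.round(s,1),round(a,2),len(P)
def pca(P):
    c=P.mean(0); w,V=np.linalg.eigh(np.cov((P-c)[:,:2].T)); v=V[:,1]; v=v*np.sign(v[1]); return c,np.degrees(np.arctan2(-v[0],v[1]))
for n in("top","scene"):
    p=viewer.camera(n); W=cloud(p); X,Y,Z=W[...,0],W[...,1],W[...,2]
    near=(abs(X-.53)<.13)&(abs(Y-.04)<.21)&(p["z_map"]>0)
    m=(near&(Z>.007)&(Z<.1)).astype(np.uint8)
    k,l,st,_=cv2.connectedComponentsWithStats(m); i=1+np.argmax(st[1:,4]); print(n,"fixture",rect(W[l==i]))
    m=near&(Z>.054)&(Z<.066)&(Y>.1); P=W[m]; print("pin",pca(P),P[:,2].max(),P[:,1].min(),P[:,1].max())
    m=near&(Z>.066)&(Z<.075)&(np.hypot(X-.543,Y+.046)<.035); P=W[m]; print("knob",pca(P),rect(P),np.median(P[:,2]))
    for lb in("fixture","pin","knob"):
        for r in finder.trace(p,lb)[:3]:
            M=r["mask"]&(p["z_map"]>0); P=W[M]; print(lb,round(r["p"],2),P.mean(0),rect(P),np.percentile(P[:,2],[2,50,98]))
    big=cv2.resize(p["pixels"][130:250,200:400] if n=="top" else p["pixels"][160:260,240:400],None,fx=4 if n=="top" else 5,fy=4 if n=="top" else 5,interpolation=cv2.INTER_CUBIC)[:600]
    cv2.imwrite(f"pics/{n}c.png",big[:,:,::-1])
```

```text
top fixture (array([530.5,  43.5]), array([130.3, 327.6]), 7.17, 5926)
pin (array([0.5151, 0.1599, 0.0584]), np.float64(7.087484597746044)) 0.06463692257997211 0.10100719860687056 0.20679336373498156
knob (array([ 0.5418, -0.0492,  0.0714]), np.float64(64.76518508506484)) (array([542. , -49.1]), array([13.4, 39.2]), 63.6, 89) 0.07171753671784259
fixture 0.86 [0.5281 0.0336 0.0221] (array([533.4,  41.1]), array([135.4, 322.1]), 7.17, 5601) [0.0073 0.0131 0.0818]
pin 0.66 [0.3726 0.1342 0.0117] (array([364.9, 134.1]), array([94. , 18.4]), 1.49, 206) [-0.0024  0.0127  0.017 ]
pin 0.65 [0.3021 0.3124 0.0182] (array([294.5, 326.8]), array([ 27.3, 134.6]), 38.4, 403) [0.0023 0.0192 0.0248]
pin 0.31 [ 0.6785 -0.2918  0.0806] (array([ 682.8, -296.3]), array([52.2, 42.9]), 66.35, 616) [0.0111 0.0862 0.1312]
knob 0.81 [ 0.54   -0.0497  0.0341] (array([541.5, -50.3]), array([111.4, 115.4]), 71.58, 1523) [0.0234 0.0278 0.0758]
scene fixture (array([532.2,  47.1]), array([135.6, 328.7]), 6.65, 4538)
pin (array([0.521 , 0.1634, 0.0583]), np.float64(6.639845780686539)) 0.06372228739947575 0.10028160840759441 0.21208860793475345
knob (array([ 0.5452, -0.045 ,  0.0702]), np.float64(62.688923622783925)) (array([544.2, -46.3]), array([15.1, 39.4]), 65.29, 65) 0.07044528269560069
fixture 0.66 [0.5558 0.0467 0.0258] (array([507.1,  41.1]), array([187.1, 320. ]), 6.48, 4112) [0.0039 0.0214 0.0811]
fixture 0.21 [0.5216 0.1515 0.0523] (array([489.9, 130.9]), array([105.9, 147.1]), 10.72, 471) [0.0107 0.0541 0.062 ]
pin 0.63 [0.5223 0.1553 0.0527] (array([486.9, 130.6]), array([104. , 150.5]), 7.69, 464) [0.0182 0.0543 0.062 ]
pin 0.57 [0.3777 0.1405 0.0115] (array([369.6, 139.6]), array([15.2, 92.6]), 87.49, 122) [0.0021 0.0122 0.0169]
knob 0.59 [ 0.5493 -0.0371  0.0366] (array([530.9, -42.1]), array([115.2, 143.9]), 78.69, 1209) [0.0165 0.0279 0.0753]
```

View pics/topc.png

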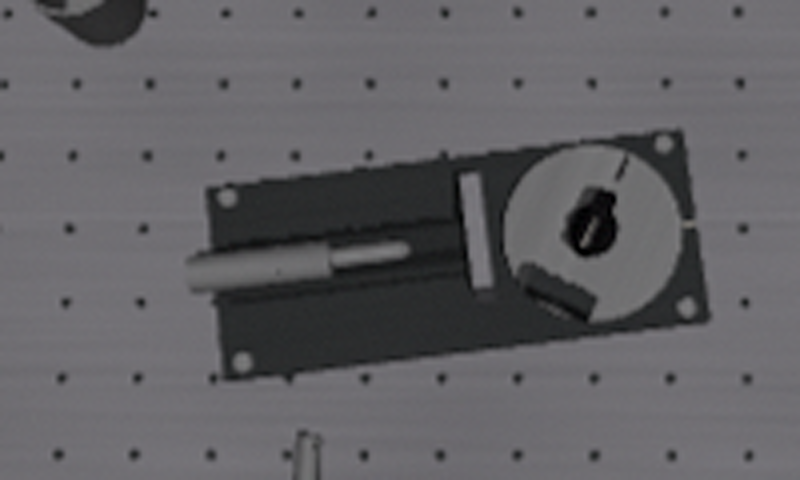

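>>> arm_command --pt "0.2 -0.535 -0.496 0 0 0 0" --pt "0.2 -0.535 -0.496 0 0 0 0" --pt "0.2 -0.535 -0.496 0 0 0 0" --pt "0.2 -0.535 -0.496 0 0 0 0" --pt "0.2 -0.535 -0.496 0 0 0 0" --pt "0.2 -0.535 -0.496 0 0 0 0" --pt "0.2 -0.535 -0.496 0 0 0 0"

```text
time: 2.48
tcp_pos: [0.3556, 0.2622, 0.2316]
tcp_rot: [0.001, 0.142, 0.99, -0.0]
wrist_force: [-0.3, 0.1, 0.7]
grip_width: 0.0507
finger_force: 0.0
```

>>> arm_command --pt "0.2 -0.535 -0.496 0.2 0 0 0.35" --pt "0.2 -0.535 -0.496 0.2 0 0 0.35" --pt "0.2 -0.535 -0.496 0.2 0 0 0.35" --pt "0.2 -0.535 -0.496 0.2 0 0 0.35" --pt "0.2 -0.535 -0.496 0.2 0 0 0.35" --pt "0.2 -0.535 -0.496 0.2 0 0 0.35" --pt "0.2 -0.535 -0.496 0.2 0 0 0.35" --pt "0.2 -0.535 -0.496 0.2 0 0 0.35" --pt "0.2 -0.535 -0.496 0.2 0 0 0.35"

```text
time: 3.6
tcp_pos: [0.5431, -0.0455, 0.1322]
tcp_rot: [0.001, 0.224, 0.975, 0.0]
wrist_force: [0.6, -0.1, -0.1]
grip_width: 0.0512
finger_force: 0.0
```

>>> arm_command --pt "0.2 0 0 0.09 0 0 0" --pt "0.2 0 0 0.15 0 0 0" --pt "0.2 0 0 0.18 0 0 0" --pt "0.2 0 0 0.18 0 0 0"

```text
time: 4.1
tcp_pos: [0.5426, -0.0464, 0.0411]
tcp_rot: [-0.0, 0.224, 0.975, -0.0]
wrist_force: [-0.2, 0.2, 0.0]
grip_width: 0.0514
finger_force: 0.0
```

Run:
```python
from h import *
s=arm.observe(); print(s["tcp_pos"],s["wrist_force"],s["q"])
p=viewer.camera("scene"); cv2.imwrite("pics/s2.png",cv2.resize(p["pixels"][110:260,220:420],None,fx=4,fy=4,interpolation=cv2.INTER_CUBIC)[:,:,::-1])
```

```text
[ 0.54255484 -0.04637446  0.04110736] [-0.24394225  0.23313283  0.02126132] [-1.47783618e-01 -9.21306390e-03  1.67233320e+00  5.95516152e-05
  1.47931153e+00 -1.26601116e+00]
```

View pics/s2.png

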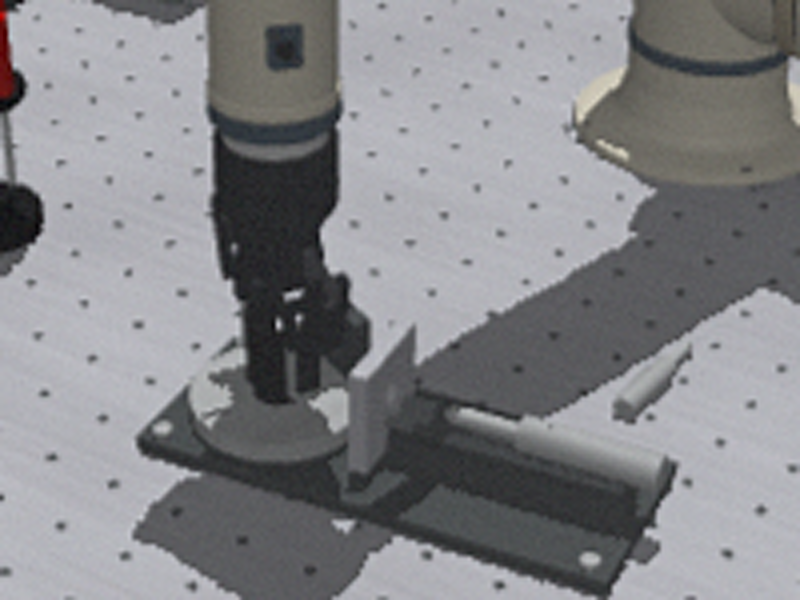

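The fingers straddle the knob at about (290, 330) in the crop, clear of the ear and bracket. Now I'll close on it.

>>> arm_command --pt "-1 0 0 0 0 0 0" --pt "-1 0 0 0 0 0 0" --pt "-1 0 0 0 0 0 0" --pt "-1 0 0 0 0 0 0" --pt "-1 0 0 0 0 0 0" --pt "-1 0 0 0 0 0 0"

```text
time: 4.9
tcp_pos: [0.543, -0.0487, 0.043]
tcp_rot: [0.001, 0.225, 0.974, -0.001]
wrist_force: [-4.4, -4.3, 6.0]
grip_width: 0.013
finger_force: 61.7
```

>>> arm_command --pt "-1 0 -0.004 0 0 0 0.15" --pt "-1 0 -0.004 0 0 0 0.3" --pt "-1 0 -0.004 0 0 0 0.45" --pt "-1 0 -0.004 0 0 0 0.6" --pt "-1 0 -0.004 0 0 0 0.75" --pt "-1 0 -0.004 0 0 0 0.9" --pt "-1 0 -0.004 0 0 0 0.98" --pt "-1 0 -0.004 0 0 0 0.98"

```text
time: 5.9
tcp_pos: [0.5429, -0.0489, 0.043]
tcp_rot: [0.001, 0.454, 0.891, 0.001]
wrist_force: [-1.5, 1.4, 7.3]
grip_width: 0.0131
finger_force: 61.6
```

>>> arm_command --pt "-1 0 0 0 0 0 0.15" --pt "-1 0 0 0 0 0 0.3" --pt "-1 0 0 0 0 0 0.45" --pt "-1 0 0 0 0 0 0.6" --pt "-1 0 0 0 0 0 0.75" --pt "-1 0 0 0 0 0 0.9" --pt "-1 0 0 0 0 0 0.98" --pt "-1 0 0 0 0 0 0.98"

```text
time: 6.9
tcp_pos: [0.5427, -0.049, 0.043]
tcp_rot: [0.001, 0.657, 0.754, 0.001]
wrist_force: [-2.1, 1.8, 6.7]
grip_width: 0.0135
finger_force: 61.8
```

```bash
cat > ang.py <<'E'
from h import *
s=arm.observe(); w,x,y,z=s["tcp_rot"]; print(s["tcp_pos"],s["wrist_force"],s["moment"],"xang",180-2*np.degrees(np.arctan2(x,y)))
np.set_printoptions(precision=4,suppress=True)
for n in("top","scene"):
    p=viewer.camera(n)
    for l in("knob","ear_hole","bracket_hole","pin_tip","pin_tail"):
        print(n,l,[(round(r["p"],2),r["location"]) for r in finder.tip_of(p,l) if r["p"]>.4 and r["location"][2]>.03])
    save(p,n+"3")
    W=cloud(p); X,Y,Z=W[...,0],W[...,1],W[...,2]
    m=(Z>.062)&(Z<.09)&(abs(X-.535)<.07)&(Y>-.02)&(Y<.055)
    for a,b,t in((.078,.09,"bracket"),(.070,.0775,"ear")):
        P=W[m&(Z>a)&(Z<b)]
        if len(P)>4:
            c,sz,an=cv2.minAreaRect((P[:,:2]*1000).astype(np.float32)); print(t,len(P),np.round(c,1),np.round(sz,1),round(an,1))
E
python3 ang.py
```

```text
[ 0.54266173 -0.04903566  0.04304711] [-2.09805986  1.78341884  6.7461333 ] [ 0.06935541  0.47083166 -0.03514911] xang 97.8681072643971
top knob [(0.79, [0.5437, -0.0478, 0.0613])]
top ear_hole [(0.68, [0.5338, 0.0073, 0.052])]
top bracket_hole [(0.84, [0.5326, 0.0278, 0.0538])]
top pin_tip [(0.82, [0.5269, 0.0637, 0.0519])]
top pin_tail [(0.67, [0.511, 0.2123, 0.0474])]
bracket 6 [535.    1.1] [35.1  8.7] 4.1
ear 68 [534.6   0.3] [42.6 11.8] 8.2
scene knob [(0.56, [0.5417, -0.0427, 0.0599])]
scene ear_hole [(0.9, [0.534, 0.0097, 0.048])]
scene bracket_hole [(0.78, [0.5315, 0.0346, 0.0518])]
scene pin_tip [(0.61, [0.5287, 0.0679, 0.0454])]
scene pin_tail []
bracket 107 [535.8  19.2] [72.9 31.9] 6.1
ear 112 [536.5  15.9] [73.3 38.3] 10.4
```

>>> arm_command --pt "-1 0 0 0 0 0 0.03" --pt "-1 0 0 0 0 0 0.03" --pt "-1 0 0 0 0 0 0.03" --pt "0.1 0 0 0 0 0 0.03" --pt "0.1 0 0 0 0 0 0.03" --pt "0.1 0 0 0 0 0 0.03" --pt "0.1 0 0 -0.08 0 0 0.03" --pt "0.1 0 0 -0.16 0 0 0.03" --pt "0.1 0 0 -0.24 0 0 0.03" --pt "0.1 0 0 -0.24 0 0 0.03"

```text
time: 8.75
tcp_pos: [0.5439, -0.0493, 0.1657]
tcp_rot: [0.003, 0.663, 0.749, 0.002]
wrist_force: [0.1, -1.2, -0.1]
grip_width: 0.047
finger_force: 0.0
```

```bash
python3 ang.py
python3 - <<'E'
from h import *
a=cv2.imread("pics/top3.png")[130:250,220:400]; cv2.imwrite("pics/t3c.png",cv2.resize(a,None,fx=4,fy=4,interpolation=cv2.INTER_CUBIC))
E
```

```text
[ 0.54389766 -0.04932621  0.16574928] [ 0.1069124  -1.18214757 -0.14784479] [-0.00228908 -0.00577991 -0.01194314] xang 96.99663030563104
top knob [(0.86, [0.5452, -0.0483, 0.0608])]
top ear_hole [(0.77, [0.5335, 0.0102, 0.0518])]
top bracket_hole [(0.98, [0.5335, 0.0288, 0.0511])]
top pin_tip [(0.98, [0.527, 0.0654, 0.0499])]
top pin_tail [(0.67, [0.5116, 0.212, 0.0464]), (0.66, [0.5261, 0.0648, 0.0467])]
bracket 23 [523.5   9.2] [14.1 51.5] 71.8
ear 79 [526.9   2.4] [22.8 63.2] 78.2
scene knob [(0.96, [0.5401, -0.0437, 0.0594])]
scene ear_hole [(0.84, [0.5353, 0.0087, 0.0486])]
scene bracket_hole [(0.94, [0.5317, 0.0367, 0.052]), (0.73, [0.5404, -0.0458, 0.0601])]
scene pin_tip [(0.81, [0.5277, 0.0674, 0.0463])]
scene pin_tail [(0.58, [0.5111, 0.2072, 0.0482])]
bracket 105 [535.5  18. ] [73.7 32.8] 5.8
ear 111 [535.9  15. ] [73.8 38.3] 7.1
```

View pics/t3c.png

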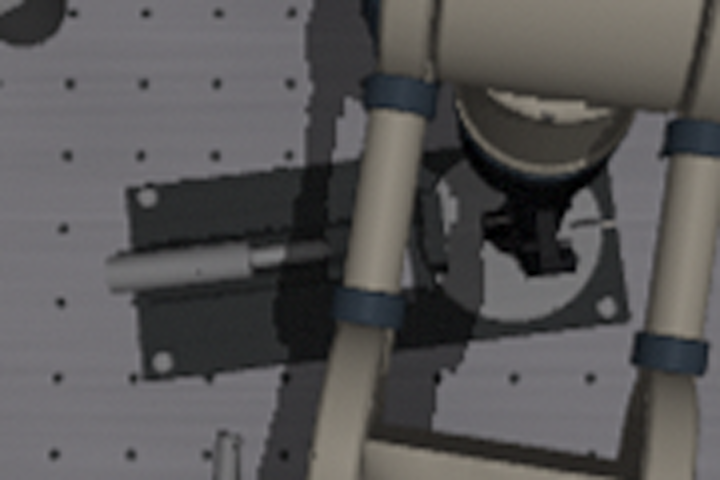

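>>> arm_command --pt "-1 0.1 0 0 0 0 0" --pt "-1 0.2 0 0 0 0 0" --pt "-1 0.3 0 0 0 0 0" --pt "-1 0.4 0 0 0 0 0" --pt "-1 0.5 0 0 0 0 0" --pt "-1 0.6 0 0 0 0 0" --pt "-1 0.6 0 0 0 0 0" --pt "-1 0.6 0 0 0 0 0"

```text
time: 10.35
tcp_pos: [0.5056, 0.2485, 0.1611]
tcp_rot: [0.0, 0.662, 0.749, -0.0]
wrist_force: [0.1, -0.2, 0.3]
grip_width: -0.0002
finger_force: 0.0
```

```bash
python3 ang.py
python3 - <<'E'
from h import *
a=cv2.imread("pics/top3.png")[130:250,220:400]; cv2.imwrite("pics/t4c.png",cv2.resize(a,None,fx=4,fy=4,interpolation=cv2.INTER_CUBIC))
E
```

```text
[0.5055823  0.24848608 0.16114237] [ 0.0804549  -0.24844847  0.32013646] [-0.0615184   0.00219437  0.04534821] xang 97.02057752592485
top knob []
top ear_hole [(0.61, [0.532, 0.0067, 0.0503])]
top bracket_hole [(0.69, [0.5315, 0.0287, 0.0515])]
top pin_tip [(0.75, [0.5271, 0.0668, 0.0486])]
top pin_tail [(0.67, [0.5142, 0.2103, 0.049]), (0.51, [0.5429, -0.0488, 0.059])]
bracket 143 [534.3  15.3] [70.  29.9] 7.6
ear 84 [526.5   2.9] [24.1 64.2] 75.9
scene knob [(0.84, [0.5402, -0.0461, 0.0596])]
scene ear_hole [(0.92, [0.5379, 0.009, 0.0506])]
scene bracket_hole [(0.81, [0.5316, 0.0321, 0.0513])]
scene pin_tip [(0.57, [0.5275, 0.0685, 0.046])]
scene pin_tail [(0.57, [0.5106, 0.2059, 0.0487])]
bracket 109 [536.3  19. ] [74.3 31.2] 7.7
ear 112 [535.8  15.9] [73.2 37.8] 6.8
```

View pics/t4c.png

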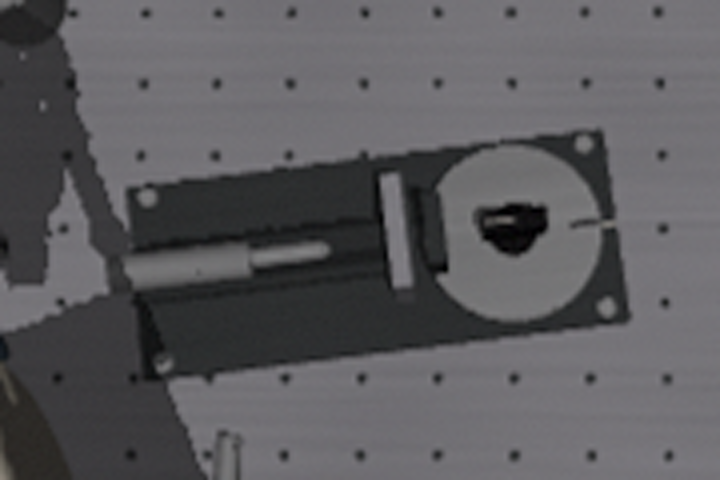

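The top view shows the ear parallel to the bracket, and the index lines meet at about (600, 224) in the crop. The tool now stands behind the pin's tail, so I'll go down and push.

>>> arm_command --pt "-1 0 0 0.1 0 0 0" --pt "-1 0 0 0.2 0 0 0" --pt "-1 0 0 0.226 0 0 0" --pt "-1 0 0 0.226 0 0 0" --pt "-1 0 0 0.226 0 0 0"

```text
time: 11.58
tcp_pos: [0.507, 0.2494, 0.0511]
tcp_rot: [0.001, 0.663, 0.749, 0.002]
wrist_force: [-0.1, 0.7, 0.3]
grip_width: -0.0001
finger_force: 0.0
```

>>> arm_command --pt "-1 -0.02 0 0 0 0 0" --pt "-1 -0.04 0 0 0 0 0" --pt "-1 -0.05 0 0 0 0 0" --pt "-1 -0.06 0 0 0 0 0" --pt "-1 -0.07 0 0 0 0 0" --pt "-1 -0.08 0 0 0 0 0" --pt "-1 -0.09 0 0 0 0 0" --pt "-1 -0.1 0 0 0 0 0" --pt "-1 -0.1 0 0 0 0 0"

```text
time: 12.7
tcp_pos: [0.5118, 0.1986, 0.0484]
tcp_rot: [0.0, 0.663, 0.749, -0.0]
wrist_force: [-0.8, 2.4, 1.7]
grip_width: -0.0001
finger_force: 1.2
```

```bash
python3 ang.py
python3 - <<'E'
from h import *
a=cv2.imread("pics/scene3.png")[150:280,240:440]; cv2.imwrite("pics/s4c.png",cv2.resize(a,None,fx=4,fy=4,interpolation=cv2.INTER_CUBIC))
E
```

```text
[0.51181716 0.19859917 0.04841499] [-0.75418832  2.42225561  1.67018026] [ 0.41330763  0.05205173 -0.03311104] xang 96.96515792931554
top knob [(0.59, [0.5429, -0.0476, 0.0598])]
top ear_hole [(0.65, [0.5354, 0.0101, 0.0528])]
top bracket_hole [(0.8, [0.5307, 0.0282, 0.0547])]
top pin_tip []
top pin_tail [(0.63, [0.5111, 0.1892, 0.0467])]
bracket 149 [532.4  15. ] [69.5 34.4] 0.4
ear 77 [525.4   3.4] [23.5 62.1] 75.9
scene knob [(0.81, [0.5393, -0.0482, 0.0592])]
scene ear_hole [(0.64, [0.5361, 0.01, 0.0503])]
scene bracket_hole [(0.86, [0.5307, 0.0349, 0.0523])]
scene pin_tip [(0.67, [0.5331, 0.0474, 0.0458])]
scene pin_tail [(0.92, [0.5118, 0.1879, 0.0495])]
bracket 107 [535.4  27.3] [72.  13.4] 7.2
ear 106 [536.5  15.2] [70.9 38.1] 6.8
```

View pics/s4c.png

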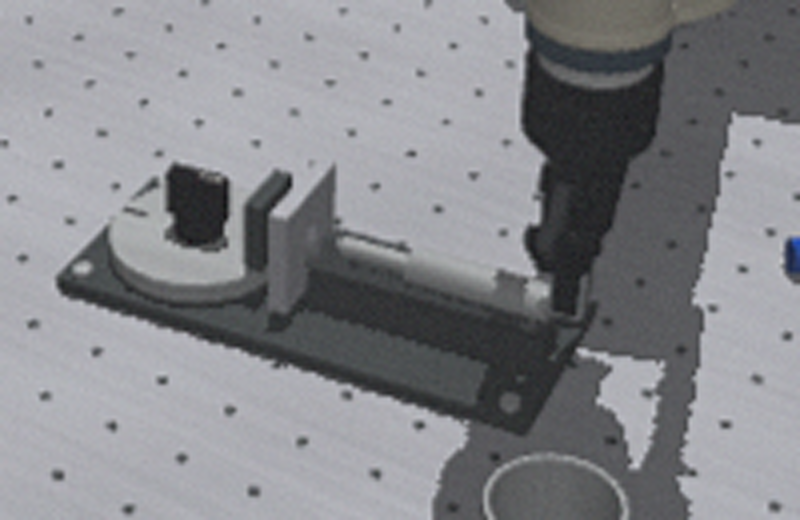

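The fingers are in contact with the tail, at about (555, 300) in the crop. The pin is sliding with about 2.4 N, and its tip is just in front of the bracket hole at (318, 240).

>>> arm_command --pt "-1 -0.01 0 0 0 0 0" --pt "-1 -0.02 0 0 0 0 0" --pt "-1 -0.03 0 0 0 0 0" --pt "-1 -0.04 0 0 0 0 0" --pt "-1 -0.048 0 0 0 0 0" --pt "-1 -0.056 0 0 0 0 0" --pt "-1 -0.064 0 0 0 0 0" --pt "-1 -0.064 0 0 0 0 0"

```text
time: 14.3
tcp_pos: [0.5156, 0.1667, 0.0482]
tcp_rot: [0.0, 0.663, 0.749, -0.0]
wrist_force: [0.3, 0.4, -0.7]
grip_width: -0.0001
finger_force: 0.3
```

>>> arm_command --pt "-1 -0.008 0 0 0 0 0" --pt "-1 -0.016 0 0 0 0 0" --pt "-1 -0.024 0 0 0 0 0" --pt "-1 -0.032 0 0 0 0 0" --pt "-1 -0.04 0 0 0 0 0" --pt "-1 -0.048 0 0 0 0 0" --pt "-1 -0.056 0 0 0 0 0" --pt "-1 -0.06 0 0 0 0 0" --pt "-1 -0.06 0 0 0 0 0"

```text
time: 15.42
tcp_pos: [0.5193, 0.1371, 0.0482]
tcp_rot: [0.0, 0.663, 0.749, -0.0]
wrist_force: [-0.4, 2.0, -0.2]
grip_width: -0.0004
finger_force: 0.7
```

>>> arm_command --pt "-1 -0.004 0 0 0 0 0" --pt "-1 -0.008 0 0 0 0 0" --pt "-1 -0.01 0 0 0 0 0" --pt "-1 -0.01 0 0 0 0 0"

```text
time: 15.92
tcp_pos: [0.5198, 0.1325, 0.0483]
tcp_rot: [0.0, 0.663, 0.749, -0.0]
wrist_force: [-1.0, 2.5, -0.5]
grip_width: -0.0001
finger_force: 1.4
```

>>> arm_command --pt "-1 -0.002 0 0 0 0 0" --pt "-1 -0.004 0 0 0 0 0" --pt "-1 -0.004 0 0 0 0 0"

```text
time: 16.3
tcp_pos: [0.52, 0.131, 0.0483]
tcp_rot: [-0.0, 0.663, 0.749, 0.0]
wrist_force: [-1.0, 4.6, -0.8]
grip_width: 0.0001
finger_force: 2.5
```

>>> arm_command --pt "-1 -0.002 0 0 0 0 0" --pt "-1 -0.004 0 0 0 0 0" --pt "-1 -0.004 0 0 0 0 0"

```text
time: 16.68
tcp_pos: [0.52, 0.1309, 0.0484]
tcp_rot: [-0.002, 0.662, 0.749, 0.002]
wrist_force: [-0.6, 10.9, 0.1]
grip_width: 0.0002
finger_force: 5.7
```

>>> arm_command --pt "-1 -0.002 0 0 0 0 0" --pt "-1 -0.004 0 0 0 0 0" --pt "-1 -0.004 0 0 0 0 0"

```text
time: 17.05
tcp_pos: [0.52, 0.1308, 0.0485]
tcp_rot: [-0.003, 0.662, 0.75, 0.003]
wrist_force: [-3.0, 17.5, 0.3]
grip_width: 0.0003
finger_force: 8.9
```

The pin stopped hard at 181 mm from the turntable axis, which is where home should be. I'll back off and check.

>>> arm_command --pt "-1 0.01 0 0 0 0 0" --pt "-1 0.04 0 0 0 0 0" --pt "-1 0.1 0 0 0 0 0" --pt "-1 0.1 0 0 0 0 0" --pt "-1 0.1 0 -0.1 0 0 0" --pt "-1 0.1 0 -0.2 0 0 0" --pt "-1 0.2 0 -0.3 0 0 0" --pt "-1 0.25 0 -0.35 0 0 0" --pt "-1 0.25 0 -0.35 0 0 0" --pt "-1 0.25 0 -0.35 0 0 0"

```text
time: 18.3
tcp_pos: [0.5053, 0.2497, 0.222]
tcp_rot: [0.0, 0.663, 0.749, -0.001]
wrist_force: [0.1, -0.7, 0.6]
grip_width: 0.0001
finger_force: 0.0
```

```bash
python3 ang.py
python3 - <<'E'
from h import *
a=cv2.imread("pics/scene3.png")[160:260,240:400]; b=cv2.imread("pics/top3.png")[140:240,230:390]
cv2.imwrite("pics/fin.png",np.vstack([cv2.resize(i,None,fx=3,fy=3,interpolation=cv2.INTER_CUBIC) for i in(a,b)]))
E
```

```text
[0.50534496 0.24974942 0.22201925] [ 0.08295479 -0.72705031  0.57966624] [-0.03232977 -0.01648513 -0.00757266] xang 96.96004628818771
top knob [(0.76, [0.5466, -0.0485, 0.059])]
top ear_hole []
top bracket_hole [(0.96, [0.5306, 0.0283, 0.0545])]
top pin_tip [(0.55, [0.5376, -0.0219, 0.0483]), (0.47, [0.5376, 0.0256, 0.0532])]
top pin_tail [(0.7, [0.5193, 0.1245, 0.0476])]
bracket 144 [534.   13.2] [69.8 34.4] 5.6
ear 75 [525.7   2.2] [21.2 59. ] 80.4
scene knob [(0.81, [0.5411, -0.0459, 0.0578])]
scene ear_hole [(0.65, [0.5354, 0.0082, 0.05])]
scene bracket_hole [(0.81, [0.5346, 0.0365, 0.0542])]
scene pin_tip []
scene pin_tail [(0.68, [0.5193, 0.12, 0.0498])]
bracket 108 [532.9  27.6] [74.9 13.6] 7.4
ear 111 [537.3  15.3] [74.  39.2] 8.0
```

View pics/fin.png

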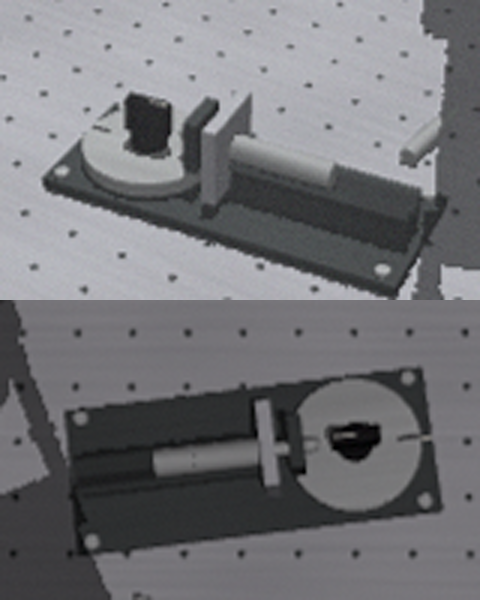

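The pin's thick part meets the bracket at about (232, 155) in the picture. The nose shows in the gap and past the ear at (310, 443), and the index lines still meet at (428, 437).

```bash
python3 -c "
from bench import arm; print(arm.sign_off())"
```

```text
the job is handed in; nothing more can be done
None
```

The fixture is locked at its index position: the pin's nose goes through both holes, its shoulder is against the bracket, the gripper is clear, the arm touched none of the other things on the table, and the job is handed in at about 18.5 s of the 54 s allowed.

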